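Draw a dust-filter cassette tight with its cam lock

TASK

Fit the dust-filter cassette into the suction dock: slide it along its guides until its pin stands inside the open mouth of the cam lock and its front rests on the gasket, then swing the cam's crank knob clockwise (seen from above), about half a turn, so that the hook draws the cassette firmly tight against the gasket. Every gasket is worn differently, so go by feel, not by angle: turn gently, stop as soon as the knob pushes back along its swing with about 10 N (never force it past 14 N), let go and leave it locked, without shifting the other things on the bench.

Things in the scene. Friction and masses are not known exactly. Their poses are not given: they have to be found in the camera images.
- cassette: Loose grey filter cassette (0.5 kg), 120 (x) x 80 (y) x 38 mm high, on the dock's deck between two guide rails (about 2 mm play each side), 20 to 48 mm short of home. Origin: centre of its underside, 12 mm above the bench. +x points to the gasket and cam; its slick runners slide along x with 1 to 2 N. A steel bolt strip with an upright pin sticks out of its +x end.
- post (a point): Middle of the black grip post on top of the cassette, 35 mm behind (-x of) the cassette's centre: 16 mm (x) x 30 mm (y), from 50 to 86 mm above the bench; this point at 68 mm. The cassette's top is at 50 mm.
- pin (a point): The upright steel pin, 10 mm thick, at the end of the bolt, 47 mm ahead (+x) of the cassette's front face on its centre line, top 46 mm above the bench. This point lies on its axis, 39 mm above the bench.
- dock: Fixed suction dock, 335 x 130 mm, deck top 12 mm above the bench; origin at the bench under its centre, axes as the cassette's (+x = the way in). Guide rails to 32 mm high; wall posts at x = 2 to 16 mm, 50 mm high, with black springy gasket pads (40 N/mm) on their -x faces; blue fan housing x = 103 to 165 mm, 55 mm high. The gasket's face is at x = -10 mm give or take 2 mm.
- cam_axis (a point): Point on the cam's vertical axis at deck height (12 mm above the bench), 55 mm to +x of the dock's origin. With the cassette's front just touching the gasket, the pin stands 16 to 20 mm from this axis.
- handle (a point): Middle of the upright round black knob on the cam's crank: 16 mm thick, from 66 to 104 mm above the bench, this point at 85 mm and 45 mm from the cam axis; it spins freely on its own pin, so it can stay gripped all the way round. The crank arm (16 mm wide) lies 56 to 64 mm above the bench; under it a steel disc (radius 35 mm, top at 51 mm) is cut away at the mouth.
- cam_turn (a joint): Angle of the cam in rad, growing clockwise seen from above, -0.9 to 4.1. At 0 (starts within -0.35 to 0.05) the open mouth faces the cassette and the crank points to the dock's -y; at pi/2 it points to -x. It turns slackly (about 1 N at the knob) up to 1.85 rad, then draws tight somewhere between 2.1 and 3.9 rad; there the push back climbs 1 to 2 N per 0.1 rad. It stays where it is left.
- cam: The cam. Under its disc is a spiral hook wall, 34 to 47 mm above the bench; origin on the cam axis at bench height. It catches the pin's far side from 0.7 rad on and draws it towards the axis 3.2 mm per rad. A push back of 10 N at the knob means a pull of about 40 to 75 N; the pull should end between 30 and 90 N, and 110 N crushes the gasket.
- wheel_a: Bystander: loose abrasive wheel beside the dock, 52 mm across, 13 mm thick, lying flat; origin at its underside. Leave alone.
- wheel_b: Bystander: a second abrasive wheel like it, beside the cam end of the dock. Leave alone.
- specimen: Bystander: grey specimen disc, 90 mm across, 5 mm thick, flat on the bench beside the dock. Leave alone.
- weight: Bystander: brass weight with a knob, 36 mm across, 46 mm high. Leave alone.
- beaker: Bystander: glass beaker, 66 mm across, 85 mm high. Leave alone.
- bottle: Bystander: white plastic bottle, 60 mm across, 150 mm high. Leave alone.
- brush: Bystander: hand brush lying on the bench. Leave alone.
Mind the look-alikes: they are no part of the job. What is shaped like the cassette but purple is not meant.

How it is judged:
By the outcome, as a careful person would: the job done as asked, in the order asked, and still so for the second after the job is handed in, with the robot touching nothing.
It also fails if it takes over 61 s, if anything falls off the work surface, if the arm or the gripper's body presses on something with over 40 N, if the wrist force passes 120 N, or if a joint passes its speed limit or range.

ROBOT

A 7-joint arm with a two-finger parallel gripper is mounted at the origin on the work surface. World frame = base frame: x ahead of the robot, y to its left, z up, the work surface at z = 0. Lengths are in m, angles in rad, forces in N, time in s.
With the tool pointing down it reaches from about 0.425 to 0.875 m from the base axis. Payload 4.7 kg.
Tool frame: the origin (TCP) lies midway between the tips of the shut fingers; the grasp point (between the pads) lies arm.grip_point_offset behind it (arm.grip_point_offset is the distance from the TCP to the grasp point, in m); z points along the fingers, y is the line along which they close (so a half turn about z gives the same grasp; the last joint's range is limited). The gripper opens to 85 mm and grips with 20 to 120 N. Pads are 22 mm wide; open, the fingers measure 114 mm over their backs; the gripper's body (76 mm by 85 mm) begins 54 mm behind the grasp point. The pads swing forward as they close: fully open they stand 13 mm farther back than shut.
Start: joints at [-1.311, 0.321, -0.07, 1.45, 0.023, 1.371, -0.057], TCP at [0.158, 0.63, 0.231] pointing down, gripper open.
Joint ranges: [-2.86, 2.86], [-0.3, 2.09], [-1.38, 1.24], [0.06, 2.45], [-1.56, 4.7], [0.09, 2.05], [-2.69, 2.69]. Speed limits (rad/s): [2.57, 2.57, 3.14, 3.14, 3.14, 3.14, 3.14].

INTERFACE

Orientations are given as a unit quaternion [w, x, y, z].
In Python, from workcell import arm gives the robot as it stands.
- The arm moves only by the tool servo_tool, never from a script. Its argument "plan" is a list that holds one entry, the list of rows, each a list of 7 numbers: the opening in per cent of the stroke, from 0 (shut) to 100 (fully open), then the shift along the tool's x, y, z in m, then the turn, a rotation vector about the tool's x, y, z in degrees. In form: [[[gripper, x, y, z, rx, ry, rz], ...]]. A call has 1 to 10 rows; each row is the pose to reach, as a shift and turn from the pose commanded when the call began, along the tool's axes at that moment; what a row does not reach only later rows make up. A row lasts 1/10 s, in which the tool goes at most 50 mm and 8.59 degrees, less where a joint would pass 70% of its speed; a pose out of reach is approached as far as the arm can. A call with a gripper value outside its range is refused whole. The fingers move at their own pace and stop on an object; "grip_force" is the grip in N (left out, the last holds). Time passes only in rows, so rows that repeat a pose let the fingers close. It gives the time, the measured TCP pose, the force, the opening and the grip force at its end, in the units of the state.
- arm.read_state(): the state, without advancing time (a new reading comes with each control period).
- arm.read_camera(name): name is "scene" or "top" or "wrist"; returns a dict with "image" (420x560x3 uint8, red, green, blue), "K" (3x3 intrinsics, pixels), "pose" (4x4, takes a point from camera to world coordinates); the wrist camera has in their place "mount" (4x4, takes a point from camera to tool coordinates, whose origin is the TCP and whose axes are the flange's). Camera axes: x right, y down, z forward; pixel columns grow to the right and rows downward; lengths in m; the calibration is good to about 2 mm. A picture is of the moment at which its call begins: read the wrist's pose just before it. There is no depth.
- arm.finish_job(): hands the job in; it is judged then, once.
The state is a dict: "clock": time; "joint_pos": joint angles; "joint_velocities": joint speeds; "joint_torque": joint torques, N m; "eef_pos": TCP position; "orientation": TCP orientation; "force": force on the tool from outside, world axes, zero at the start; "ft_torque": the same for the moment, N m; "finger_gap": finger opening in m; "grasp_force": force on a finger pad.
Only numpy, scipy, OpenCV 4.12 (cv2) and the standard library are available. Lean on these libraries where they do the work, as an engineer would, in place of code of your own. Each camera call takes 0.05 s, during which the arm holds its last target. There are 200 camera calls.

## Working session

There is one attempt and no reset: what is moved stays moved. The work goes in short steps, Python scripts to look and compute and a tool call to move; the robot and the scene stay as the last step left them, time stands still between calls to the robot, and variables do not carry over. Pictures are saved under pics/ and viewed, at most 10 in all, crops included, and the job is handed in when it is done.

Besides the shell and the picture viewer there is one more tool, called after ">>>" as name(argument=value, ...), one argument or row to a line, values as JSON. servo_tool: Moves the arm, as the interface text tells. Its arguments: {"type":"object","properties":{"plan":{"type":"array","items":{"type":"array","items":{"type":"array","items":{"type":"number"}}}},"grip_force":{"type":"number"}},"required":["plan"]}

```bash
mkdir -p pics; ls
python3 - <<'E'
from workcell import arm
import cv2,pickle
s=arm.read_state();print({k:s[k] for k in('clock','eef_pos','orientation','force','finger_gap')},arm.grip_point_offset)
for n in('scene','top'):
    c=arm.read_camera(n);cv2.imwrite(f'pics/{n}0.png',c['image'][:,:,::-1]);pickle.dump(c,open(n+'.pkl','wb'));print(c['K'],c['pose'].round(3) if hasattr(c['pose'],'round') else c['pose'])
E
```

```text
pics
{'clock': 0.0, 'eef_pos': array([0.15808105, 0.62991213, 0.23020839]), 'orientation': array([-7.76568670e-05,  1.22590226e-01,  9.92456880e-01, -9.85532829e-04]), 'force': array([-1.2249562 ,  0.10520478,  0.18670843]), 'finger_gap': 0.0853828513386361} 0.0187
[[433.63493083   0.         280.54261092]
 [  0.         433.63493083 211.51841562]
 [  0.           0.           1.        ]] [[ 0.298  0.628 -0.719  1.539]
 [ 0.955 -0.194  0.226 -0.294]
 [ 0.002 -0.753 -0.658  1.034]
 [ 0.     0.     0.     1.   ]]
[[411.42853985   0.         278.47937351]
 [  0.         411.42853985 214.22132245]
 [  0.           0.           1.        ]] [[-0.014 -0.988  0.153  0.341]
 [-1.     0.011 -0.017  0.033]
 [ 0.015 -0.153 -0.988  1.11 ]
 [ 0.     0.     0.     1.   ]]
```

View pics/top0.png

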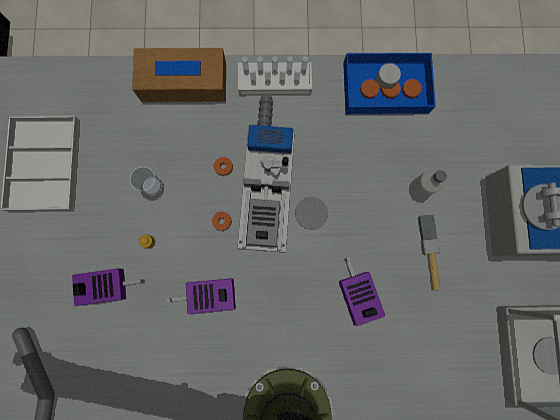

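View pics/scene0.png

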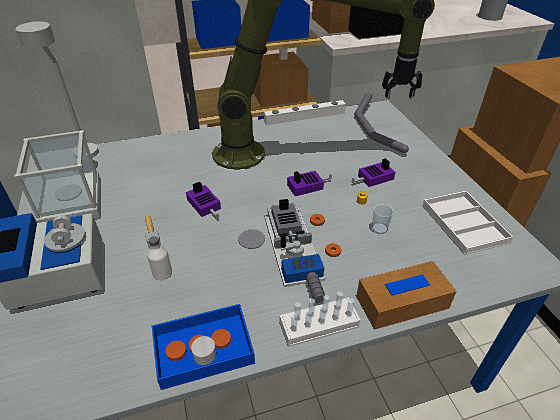

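The top view shows the dock at about (268,190) with its way in pointing up (world +x). The grip post is near (262,236) and the knob near (286,161). The scene view shows the same dock near (295,245). Next I'll enlarge both.

```bash
cat > h.py <<'E'
import numpy as np,pickle
def ray(c,uv,z):
    T=np.array(c['pose']);d=T[:3,:3]@np.linalg.solve(c['K'],[uv[0],uv[1],1.]);o=T[:3,3]
    return o+d*(z-o[2])/d[2]
E
python3 - <<'E'
import pickle,cv2,numpy as np
t=pickle.load(open('top.pkl','rb'))['image'][120:255,225:305]
s=pickle.load(open('scene.pkl','rb'))['image'][190:290,250:340]
a=cv2.resize(t,None,fx=4.4,fy=4.4,interpolation=cv2.INTER_CUBIC)
b=cv2.resize(s,None,fx=4.8,fy=4.8,interpolation=cv2.INTER_CUBIC)
H=600;im=np.zeros((H,a.shape[1]+b.shape[1],3),np.uint8);im[:a.shape[0],:a.shape[1]]=a;im[:b.shape[0],a.shape[1]:]=b
print(a.shape,b.shape);cv2.imwrite('pics/crop1.png',im[:,:,::-1])
E
```

```text
(594, 352, 3) (480, 432, 3)
```

View pics/crop1.png

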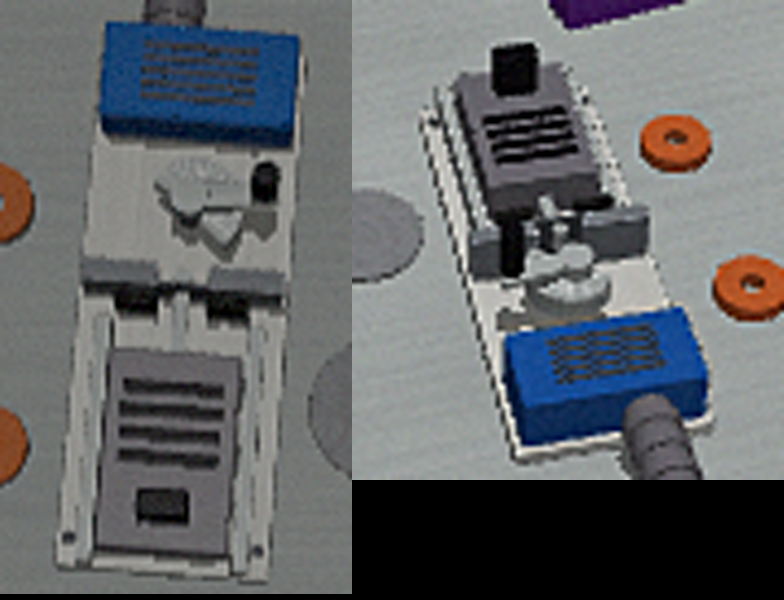

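The crop shows these features (crop pixels): post top at (163,500), knob at (265,178), housing top corners at (106,24) and (300,37), deck's near corners at (57,568) and (268,582). I'll cast rays for a first estimate.

Run:
```python
import pickle,cv2,numpy as np
from h import ray
from workcell import arm
c=pickle.load(open('top.pkl','rb'));f=lambda u,v,z:ray(c,(u/4.4+225-.4,v/4.4+120-.4),z)
post=f(163,498,.086);knob=f(265,170,.104)
A=f(57,568,.012);B=f(268,582,.012);C=f(106,24,.055);D=f(300,37,.055)
print('post',post,'knob',knob,'\n',A,B,np.linalg.norm(A-B),C,D,np.linalg.norm(C-D))
a=(A+B)/2;b=(C+D)/2;yaw=np.arctan2(*(b-a)[1::-1]);print('len',np.linalg.norm((b-a)[:2]),'yaw',yaw)
R=lambda x,y:np.array([np.cos(yaw)*x-np.sin(yaw)*y,np.sin(yaw)*x+np.cos(yaw)*y])
cam=a[:2]+R(.1675+.055,0);print('cam',cam,'knob r',np.linalg.norm(knob[:2]-cam))
k=knob[:2]-cam;l=[R(1,0)@k,R(0,1)@k];print('knob local',l,'camturn',np.arctan2(-l[0],-l[1]))
```

```text
post [0.4531865 0.0573442 0.086    ] knob [ 0.63997513 -0.00311451  0.104     ] 
 [0.41947955 0.12357    0.012     ] [ 0.40938899 -0.00403033  0.012     ] 0.12799868382893465 [0.74742954 0.09064545 0.055     ] [ 0.73819576 -0.0275665   0.055     ] 0.11857204186284344
len 0.32958961571013423 yaw -0.08575814034264655
cam [0.63611659 0.04071203] knob r 0.04399606564728467
knob local [np.float64(0.007598243894029853), np.float64(-0.04333497989115745)] camturn -0.17357304851323468
```

```bash
cat >> h.py <<'E'
from scipy.spatial.transform import Rotation as Ro
def tool(s): return Ro.from_quat(np.roll(s['orientation'],-1))
def down(yaw): # tool y along world yaw, z down
    y=np.array([np.cos(yaw),np.sin(yaw),0]);z=np.array([0,0,-1.]);return Ro.from_matrix(np.c_[np.cross(y,z),y,z])
def go(s,p,yaw):
    R=tool(s);print('shift',R.inv().apply(np.array(p)-s['eef_pos']).round(4),'rot',np.degrees((R.inv()*down(yaw)).as_rotvec()).round(2))
E
python3 - <<'E'
from workcell import arm
from h import *
go(arm.read_state(),[.52,.045,.26],-.0858)
print(np.round(arm.read_camera('wrist')['mount'],3))
E
```

```text
shift [-0.4934 -0.4794 -0.0288] rot [-8.000e-02  7.000e-02  8.084e+01]
[[ 0.    -0.957 -0.29   0.073]
 [ 1.     0.    -0.    -0.001]
 [ 0.    -0.29   0.957 -0.143]
 [ 0.     0.     0.     1.   ]]
```

>>> servo_tool(
  plan=[
    [[100,-0.493,-0.479,-0.029,0,0,80.84],[100,-0.493,-0.479,-0.029,0,0,80.84],[100,-0.493,-0.479,-0.029,0,0,80.84],[100,-0.493,-0.479,-0.029,0,0,80.84],[100,-0.493,-0.479,-0.029,0,0,80.84],[100,-0.493,-0.479,-0.029,0,0,80.84],[100,-0.493,-0.479,-0.029,0,0,80.84],[100,-0.493,-0.479,-0.029,0,0,80.84],[100,-0.493,-0.479,-0.029,0,0,80.84],[100,-0.493,-0.479,-0.029,0,0,80.84]],
  ],
)

```text
clock: 1.15
eef_pos: [0.4216, 0.2037, 0.2525]
orientation: [-0.0, 0.738, 0.675, 0.0]
force: [1.7, 1.3, -1.6]
finger_gap: 0.0854
grasp_force: 0.0
```

Run:
```python
from workcell import arm
from h import *
s=arm.read_state();print(s['eef_pos'],s['joint_pos'].round(2));go(s,[.52,.045,.26],-.0858)
```

```text
[0.42156922 0.20368568 0.25248234] [-0.89 -0.1   0.36  1.86  0.03  1.37 -0.63]
shift [-0.1492  0.1123 -0.0076] rot [ 0.01 -0.04 -0.25]
```

>>> servo_tool(
  plan=[
    [[100,-0.149,0.112,-0.008,0,0,0],[100,-0.149,0.112,-0.008,0,0,0],[100,-0.149,0.112,-0.008,0,0,0],[100,-0.149,0.112,-0.008,0,0,0],[100,-0.149,0.112,-0.008,0,0,0],[100,-0.149,0.112,-0.008,0,0,0]],
  ],
)

```text
clock: 1.75
eef_pos: [0.5197, 0.0469, 0.2601]
orientation: [-0.0, 0.738, 0.675, -0.0]
force: [0.0, 0.3, -0.4]
finger_gap: 0.0852
grasp_force: 0.0
```

Run:
```python
from workcell import arm
from h import *
import cv2
s=arm.read_state();c=arm.read_camera('wrist')
T=np.eye(4);T[:3,:3]=tool(s).as_matrix();T[:3,3]=s['eef_pos'];c['pose']=T@c['mount'];pickle.dump(c,open('w1.pkl','wb'))
print(s['eef_pos'],s['joint_pos'].round(2));cv2.imwrite('pics/w1.png',c['image'][:,:,::-1])
```

```text
[0.51974384 0.04693666 0.26009176] [-0.71  0.02  0.58  1.74 -0.01  1.38 -0.21]
```

View pics/w1.png

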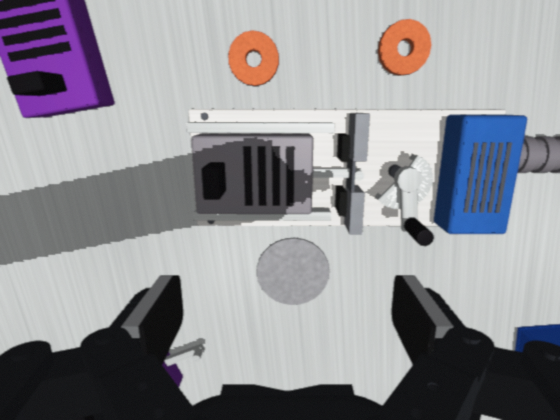

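The wrist view shows the post at about (213,181), the cassette front at column 313, the cam hub at (409,180), the knob top near (425,235) and the gasket pads at column 337. I'll enlarge the post and knob.

Run:
```python
import pickle,cv2,numpy as np
i=pickle.load(open('w1.pkl','rb'))['image']
i=np.clip(255*(i/255.)**.5,0,255).astype(np.uint8)
a=cv2.resize(i[100:240,180:310],None,fx=3,fy=4,interpolation=2);b=cv2.resize(i[100:240,310:440],None,fx=3,fy=4,interpolation=2)
cv2.imwrite('pics/w1c.png',np.hstack([a,b])[:,:,::-1])
```

```text
(no output)
```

View pics/w1c.png

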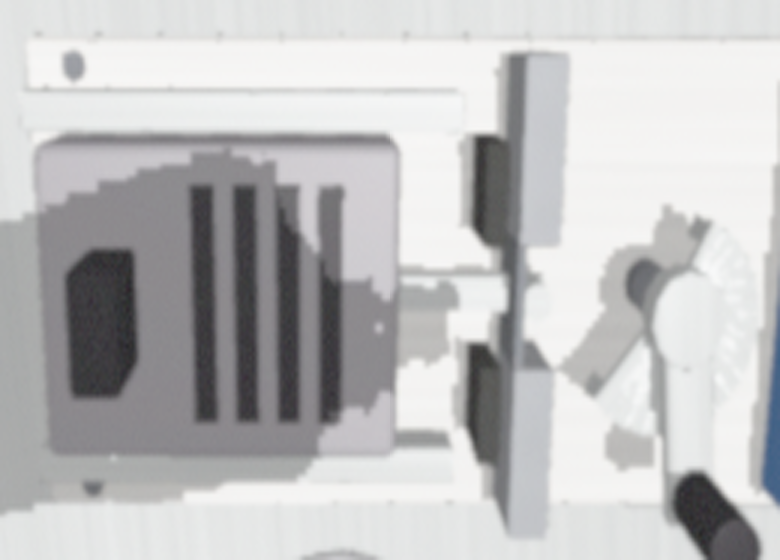

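Post top face centre is at about (211,183.5). Knob top is at (425,235.3), knob bottom (410.7,223), hub (409,179). Deck edges are at rows 110 and 225.7.

Run:
```python
from h import *
c=pickle.load(open('w1.pkl','rb'));f=lambda u,v,z:ray(c,(u,v),z)
yaw=-.0858
P=f(211,183.5,.086);print('post',P,'width',np.linalg.norm(f(180+66/3,168,.086)-f(180+72/3,199.3,.086)))
K=f(425,235.3,.104);print('knob',K, f(410.7,223,.066));
H=f(409,179,.066);print('hub',H,np.linalg.norm((H-K)[:2]))
e1=f(192,110,.012),f(438,110,.012);e2=f(242,225.7,.012),f(400,225.7,.012)
for a,b in(e1,e2):print('yaw',np.arctan2(*(b-a)[1::-1]))
X=np.array([np.cos(yaw),np.sin(yaw)]);Y=np.array([-X[1],X[0]])
for n,p in dict(post=P,knob=K,hub=H,e1=e1[0],e2=e2[0],front=f(312.3,175,.05),bl=f(188,150,.012),pad=f(336.7,150,.04),wall1=f(310+(510-390)/3,118,.05),wall2=f(310+(567-390)/3,118,.05),housing=f(445,117,.055)).items():print(n,p[:2]@X,p[:2]@Y)
```

```text
post [0.45268581 0.05746894 0.086     ] width 0.02881375687835578
knob [ 0.63959248 -0.00229269  0.104     ] [ 0.63947861 -0.00336216  0.066     ]
hub [0.63732382 0.04132618 0.066     ] 0.043677832599297535
yaw -0.08789687109554392
yaw -0.0878712687186681
post 0.4460957914888472 0.09605034474990543
knob 0.6374361690323279 0.052525469973415104
hub 0.6314379510958993 0.0957894785967427
e1 0.4150879036168989 0.15901076761013466
e2 0.4626760372930137 0.0306218356974466
front 0.5400113192709308 0.09683476758064832
bl 0.40746320747993003 0.11736920237462393
pad 0.5648121278444594 0.12035466035489016
wall1 0.5749668087729043 0.1517900083501311
wall2 0.5930957354662881 0.15175202365989618
housing 0.6633583868988255 0.152676113080753
```

Run:
```python
from workcell import arm
from h import *
s=arm.read_state();go(s,[.4527,.0575,.14],-.0875);go(s,[.4527,.0575,.058],-.0875)
```

```text
shift [ 0.0034 -0.0671  0.1201] rot [-0.06 -0.02  0.12]
shift [ 0.0034 -0.067   0.2021] rot [-0.06 -0.02  0.12]
```

>>> servo_tool(
  plan=[
    [[60,0.003,-0.067,0.12,0,0,0.1],[60,0.003,-0.067,0.12,0,0,0.1],[60,0.003,-0.067,0.12,0,0,0.1],[60,0.003,-0.067,0.16,0,0,0.1],[60,0.003,-0.067,0.185,0,0,0.1],[60,0.003,-0.067,0.202,0,0,0.1],[60,0.003,-0.067,0.202,0,0,0.1]],
  ],
  grip_force=25,
)

```text
clock: 2.5
eef_pos: [0.4504, 0.0575, 0.0561]
orientation: [-0.001, 0.736, 0.677, -0.002]
force: [-0.4, 0.0, 0.5]
finger_gap: 0.0511
grasp_force: 0.0
```

>>> servo_tool(
  plan=[
    [[0,0,0,0,0,0,0],[0,0,0,0,0,0,0],[0,0,0,0,0,0,0],[0,0,0,0,0,0,0],[0,0,0,0,0,0,0],[0,0,0,0,0,0,0]],
  ],
)

```text
clock: 3.1
eef_pos: [0.4542, 0.0571, 0.0596]
orientation: [-0.0, 0.737, 0.676, 0.001]
force: [-1.8, 1.3, 6.3]
finger_gap: 0.0155
grasp_force: 26.6
```

>>> servo_tool(
  plan=[
    [[0,0,0.005,0,0,0,0],[0,0,0.01,0,0,0,0],[0,0,0.015,0,0,0,0],[0,0,0.018,0,0,0,0],[0,0,0.018,0,0,0,0]],
  ],
)

```text
clock: 3.6
eef_pos: [0.4727, 0.055, 0.0596]
orientation: [0.0, 0.737, 0.675, 0.001]
force: [-0.4, -0.2, 4.8]
finger_gap: 0.0153
grasp_force: 26.4
```

>>> servo_tool(
  plan=[
    [[0,0,0.001,0,0,0,0],[0,0,0.002,0,0,0,0],[0,0,0.003,0,0,0,0],[0,0,0.003,0,0,0,0],[0,0,0.003,0,0,0,0]],
  ],
)

```text
clock: 4.1
eef_pos: [0.4751, 0.0548, 0.0596]
orientation: [0.0, 0.737, 0.675, 0.001]
force: [-1.4, -0.2, 5.7]
finger_gap: 0.0154
grasp_force: 26.6
```

>>> servo_tool(
  plan=[
    [[0,0,0.001,0,0,0,0],[0,0,0.002,0,0,0,0],[0,0,0.002,0,0,0,0],[0,0,0.002,0,0,0,0]],
  ],
)

```text
clock: 4.5
eef_pos: [0.4771, 0.0546, 0.0596]
orientation: [0.0, 0.737, 0.675, 0.001]
force: [-1.9, -0.0, 6.9]
finger_gap: 0.0157
grasp_force: 26.6
```

>>> servo_tool(
  plan=[
    [[0,0,0.001,0,0,0,0],[0,0,0.001,0,0,0,0],[0,0,0.001,0,0,0,0]],
  ],
)

```text
clock: 4.8
eef_pos: [0.478, 0.0545, 0.0596]
orientation: [0.0, 0.737, 0.675, 0.001]
force: [-1.8, 1.5, 7.3]
finger_gap: 0.0153
grasp_force: 26.6
```

>>> servo_tool(
  plan=[
    [[0,0,0.0005,0,0,0,0],[0,0,0.001,0,0,0,0],[0,0,0.001,0,0,0,0]],
  ],
)

```text
clock: 5.1
eef_pos: [0.4782, 0.0545, 0.0597]
orientation: [-0.001, 0.737, 0.675, 0.0]
force: [-4.8, 0.2, 9.6]
finger_gap: 0.0154
grasp_force: 27.1
```

>>> servo_tool(
  plan=[
    [[0,0,0.0005,0,0,0,0],[0,0,0.001,0,0,0,0],[0,0,0.001,0,0,0,0]],
  ],
)

```text
clock: 5.4
eef_pos: [0.4783, 0.0546, 0.0596]
orientation: [-0.001, 0.737, 0.675, -0.0]
force: [-8.8, 1.3, 12.7]
finger_gap: 0.0155
grasp_force: 27.5
```

>>> servo_tool(
  plan=[
    [[0,0,0.0003,0,0,0,0],[0,0,0.0005,0,0,0,0],[0,0,0.0005,0,0,0,0]],
  ],
)

```text
clock: 5.7
eef_pos: [0.4783, 0.0547, 0.0596]
orientation: [-0.002, 0.737, 0.675, -0.001]
force: [-9.8, -0.2, 14.1]
finger_gap: 0.0153
grasp_force: 27.8
```

>>> servo_tool(
  plan=[
    [[0,0,-0.0015,0,0,0,0],[0,0,-0.0015,0,0,0,0],[60,0,-0.0015,0,0,0,0],[60,0,-0.0015,0,0,0,0],[60,0,-0.0015,0,0,0,0],[60,0,-0.0015,-0.03,0,0,0],[60,0,-0.0015,-0.075,0,0,0],[60,0,-0.0015,-0.12,0,0,0],[60,0,0.04,-0.165,0,0,0],[60,0,0.08,-0.19,0,0,0]],
  ],
)

```text
clock: 6.7
eef_pos: [0.5537, 0.0481, 0.2472]
orientation: [-0.0, 0.737, 0.676, 0.002]
force: [0.8, -0.1, 1.4]
finger_gap: 0.0514
grasp_force: 0.0
```

Run:
```python
from workcell import arm
from h import *
s=arm.read_state();print(s['eef_pos']);go(s,[.553,.03,.26],-.0875)
```

```text
[0.55371868 0.04806013 0.2471541 ]
shift [-0.018   0.0009 -0.0129] rot [ 0.18 -0.21  0.09]
```

>>> servo_tool(
  plan=[
    [[60,-0.02,0.04,-0.013,0,0,0],[60,-0.02,0.04,-0.013,0,0,0],[60,-0.02,0.04,-0.013,0,0,0],[60,-0.02,0.04,-0.013,0,0,0]],
  ],
)

```text
clock: 7.1
eef_pos: [0.5899, 0.0246, 0.2559]
orientation: [-0.001, 0.737, 0.676, -0.001]
force: [-0.1, 0.6, 0.1]
finger_gap: 0.0512
grasp_force: 0.0
```

Run:
```python
from workcell import arm
from h import *
import cv2
s=arm.read_state();c=arm.read_camera('wrist')
T=np.eye(4);T[:3,:3]=tool(s).as_matrix();T[:3,3]=s['eef_pos'];c['pose']=T@c['mount'];pickle.dump(c,open('w2.pkl','wb'))
print(s['eef_pos']);i=np.clip(255*(c['image']/255.)**.6,0,255).astype(np.uint8)
cv2.imwrite('pics/w2.png',cv2.resize(i[90:280,110:370],(780,570),interpolation=2)[:,:,::-1])
```

```text
[0.58989618 0.02461462 0.25585826]
```

View pics/w2.png

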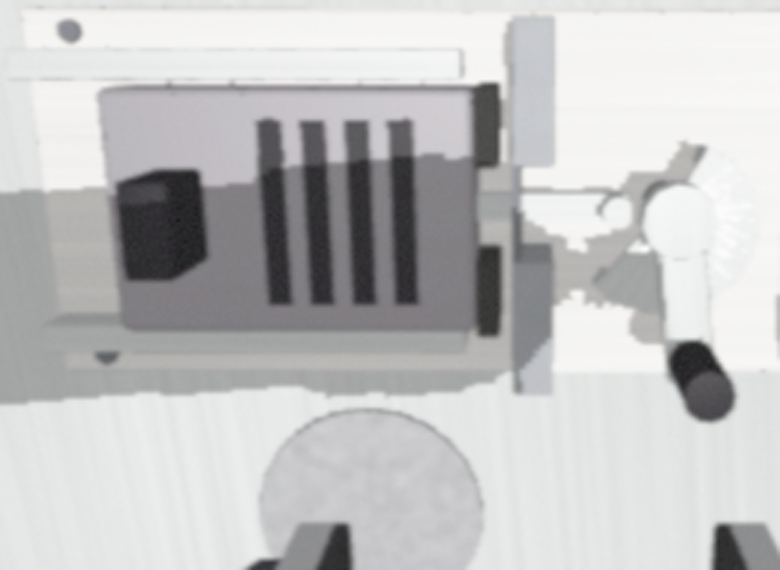

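The cassette's front meets the pads, and the pin at crop (617,208) stands in the cam's mouth. Hub is at (676,222) and knob top at (709,396).

Run:
```python
from workcell import arm
from h import *
c=pickle.load(open('w2.pkl','rb'));f=lambda u,v,z:ray(c,(u/3+110,v/3+90),z)
yaw=-.0875;X=np.array([np.cos(yaw),np.sin(yaw)]);Y=np.array([-X[1],X[0]])
K=f(709,396,.104);
for n,p in dict(knob=K,kb=f(690,353,.066),hub=f(676,222,.066),pin=f(617,208,.046),post=f(147,237,.086)).items():print(n,p,p[:2]@X,p[:2]@Y)
s=arm.read_state()
for z in(.14,.07):go(s,[*K[:2],z],yaw)
```

```text
knob [ 0.63972832 -0.00445882  0.104     ] 0.6376705728162397 0.051463064083099315
kb [ 0.63968623 -0.00233764  0.066     ] 0.6374432708704089 0.05357245419715777
hub [0.63722103 0.0403838  0.066     ] 0.6312541452294252 0.09591502421996145
pin [0.6205482  0.04331004 0.046     ] 0.6143893817610745 0.09737305769885005
post [0.47987525 0.05281193 0.086     ] 0.4734242491673631 0.09454541443975742
shift [-0.0249  0.0525  0.1159] rot [-0.1  -0.03  0.04]
shift [-0.025   0.0527  0.1859] rot [-0.1  -0.03  0.04]
```

>>> servo_tool(
  plan=[
    [[50,-0.025,0.0525,0.116,0,0,0],[50,-0.025,0.0525,0.116,0,0,0],[50,-0.025,0.0525,0.116,0,0,0],[50,-0.025,0.0525,0.15,0,0,0],[50,-0.025,0.0525,0.175,0,0,0],[50,-0.025,0.0525,0.184,0,0,0],[50,-0.025,0.0525,0.184,0,0,0]],
  ],
  grip_force=40,
)

```text
clock: 7.85
eef_pos: [0.6396, -0.0044, 0.0717]
orientation: [-0.001, 0.737, 0.676, -0.001]
force: [-0.7, -0.3, 1.0]
finger_gap: 0.0427
grasp_force: 0.0
```

>>> servo_tool(
  plan=[
    [[0,0,0,0,0,0,0],[0,0,0,0,0,0,0],[0,0,0,0,0,0,0],[0,0,0,0,0,0,0],[0,0,0,0,0,0,0]],
  ],
)

```text
clock: 8.35
eef_pos: [0.6424, -0.005, 0.0749]
orientation: [0.001, 0.737, 0.676, 0.002]
force: [-1.0, 1.1, 6.6]
finger_gap: 0.0148
grasp_force: 39.1
```

```bash
cat > arc.py <<'E'
# crank angle + forces along the swing; rows for an arc of knob positions (tool shift from the current pose)
import sys
from workcell import arm
from h import *
yaw=-.0875;X=np.array([np.cos(yaw),np.sin(yaw)]);Y=np.array([-X[1],X[0]])
cam=np.array([.63155,.0959])
def pt(t,r=.045): return cam+r*np.array([-np.sin(t),-np.cos(t)])
s=arm.read_state();p=s['eef_pos'][:2];l=np.array([p@X,p@Y]);d=l-cam;th=np.arctan2(-d[0],-d[1])%(2*np.pi)
th=th-2*np.pi if th>5 else th
F=s['force'][:2];Fl=np.array([F@X,F@Y]);tan=np.array([-np.cos(th),np.sin(th)])
print('th',th,'r',np.linalg.norm(d),'pushback',-Fl@tan,'radial',Fl@d/np.linalg.norm(d),'fz',s['force'][2],'z',s['eef_pos'][2],'gap',s['finger_gap'])
st,n=float(sys.argv[1]),int(sys.argv[2])
R=tool(s).inv()
for i in range(1,n+1):
    q=pt(th+i*st)-pt(th);w=np.r_[X*q[0]+Y*q[1],0]
    print(round(th+i*st,2),R.apply(w).round(4)[:2])
E
python3 arc.py 0.18 10
```

```text
th -0.19402654816968035 r 0.04561470014801347 pushback -0.8624641809283052 radial -1.1975273168844582 fz 6.574386095659272 z 0.07485980800145726 gap 0.014768679692273653
-0.01 [-0.0008 -0.008 ]
0.17 [-0.0002 -0.0161]
0.35 [ 0.0018 -0.0239]
0.53 [ 0.0052 -0.0313]
0.71 [ 0.0099 -0.0379]
0.89 [ 0.0157 -0.0435]
1.07 [ 0.0224 -0.0481]
1.25 [ 0.0298 -0.0513]
1.43 [ 0.0377 -0.0532]
1.61 [ 0.0457 -0.0536]
```

>>> servo_tool(
  plan=[
    [[0,-0.001,-0.004,0,0,0,0],[0,-0.0008,-0.008,0,0,0,0],[0,-0.0005,-0.012,0,0,0,0],[0,-0.0002,-0.016,0,0,0,0],[0,0.0008,-0.02,0,0,0,0],[0,0.0018,-0.024,0,0,0,0],[0,0.0034,-0.0277,0,0,0,0],[0,0.0052,-0.0313,0,0,0,0],[0,0.0075,-0.0347,0,0,0,0],[0,0.0099,-0.0379,0,0,0,0]],
  ],
)

```text
clock: 9.35
eef_pos: [0.6061, 0.0074, 0.0749]
orientation: [0.002, 0.738, 0.675, 0.002]
force: [1.8, -1.5, 6.2]
finger_gap: 0.0146
grasp_force: 39.2
```

```bash
python3 arc.py 0.12 10
```

```text
th 0.6745927872815304 r 0.045516327465997326 pushback 2.2807957004797554 radial -0.15927679103247278 fz 6.179484545423199 z 0.0748632956652855 gap 0.014606357134946573
0.79 [ 0.0036 -0.004 ]
0.91 [ 0.0077 -0.0076]
1.03 [ 0.0121 -0.0106]
1.15 [ 0.0169 -0.0131]
1.27 [ 0.022  -0.0149]
1.39 [ 0.0272 -0.0162]
1.51 [ 0.0326 -0.0168]
1.63 [ 0.038  -0.0168]
1.75 [ 0.0434 -0.0162]
1.87 [ 0.0486 -0.0149]
```

>>> servo_tool(
  plan=[
    [[0,0.0036,-0.004,0,0,0,0],[0,0.0077,-0.0076,0,0,0,0],[0,0.0121,-0.0106,0,0,0,0],[0,0.0169,-0.0131,0,0,0,0],[0,0.022,-0.0149,0,0,0,0],[0,0.0272,-0.0162,0,0,0,0],[0,0.0326,-0.0168,0,0,0,0],[0,0.038,-0.0168,0,0,0,0],[0,0.0434,-0.0162,0,0,0,0],[0,0.0434,-0.0162,0,0,0,0]],
  ],
)

```text
clock: 10.35
eef_pos: [0.5943, 0.0528, 0.0748]
orientation: [0.002, 0.737, 0.676, 0.002]
force: [1.9, 0.5, 5.0]
finger_gap: 0.0147
grasp_force: 39.2
```

```bash
python3 arc.py 0.06 8
```

```text
th 1.7644909657504582 r 0.04498808284753463 pushback -1.0103272843798878 radial -1.6706515308395073 fz 5.020384912618066 z 0.07484942017108603 gap 0.014702780963746965
1.82 [0.0026 0.0006]
1.88 [0.0052 0.0014]
1.94 [0.0078 0.0023]
2.0 [0.0102 0.0033]
2.06 [0.0127 0.0045]
2.12 [0.015  0.0059]
2.18 [0.0173 0.0074]
2.24 [0.0194 0.009 ]
```

>>> servo_tool(
  plan=[
    [[0,0.0026,0.0006,0,0,0,0],[0,0.0052,0.0014,0,0,0,0],[0,0.0078,0.0023,0,0,0,0],[0,0.0102,0.0033,0,0,0,0],[0,0.0127,0.0045,0,0,0,0],[0,0.015,0.0059,0,0,0,0],[0,0.015,0.0059,0,0,0,0]],
  ],
)

```text
clock: 11.05
eef_pos: [0.6011, 0.0664, 0.0748]
orientation: [0.002, 0.738, 0.675, 0.002]
force: [0.6, -0.7, 5.7]
finger_gap: 0.0146
grasp_force: 39.2
```

```bash
python3 arc.py 0.06 10
```

```text
th 2.1057346965752117 r 0.044768268277575275 pushback 0.2312250557840757 radial -0.9140818678550888 fz 5.673662190941757 z 0.0748295726669674 gap 0.014625681631782617
2.17 [0.0023 0.0014]
2.23 [0.0045 0.003 ]
2.29 [0.0066 0.0047]
2.35 [0.0085 0.0066]
2.41 [0.0104 0.0085]
2.47 [0.0122 0.0106]
2.53 [0.0138 0.0127]
2.59 [0.0153 0.015 ]
2.65 [0.0166 0.0173]
2.71 [0.0179 0.0197]
```

>>> servo_tool(
  plan=[
    [[0,0.0023,0.0014,0,0,0,0],[0,0.0045,0.003,0,0,0,0],[0,0.0066,0.0047,0,0,0,0],[0,0.0085,0.0066,0,0,0,0],[0,0.0104,0.0085,0,0,0,0],[0,0.0104,0.0085,0,0,0,0],[0,0.0104,0.0085,0,0,0,0]],
  ],
)

```text
clock: 11.75
eef_pos: [0.6104, 0.0758, 0.0748]
orientation: [0.002, 0.738, 0.675, 0.002]
force: [0.4, -1.1, 5.6]
finger_gap: 0.0148
grasp_force: 39.2
```

```bash
python3 arc.py 0.05 8
```

```text
th 2.4025952185797843 r 0.04463467051564859 pushback 0.3330193914539835 radial -1.125560633141144 fz 5.594101723241713 z 0.07484204227434355 gap 0.014759122110680927
2.45 [0.0015 0.0017]
2.5 [0.0029 0.0035]
2.55 [0.0042 0.0053]
2.6 [0.0054 0.0072]
2.65 [0.0065 0.0092]
2.7 [0.0075 0.0112]
2.75 [0.0084 0.0132]
2.8 [0.0092 0.0153]
```

>>> servo_tool(
  plan=[
    [[0,0.0015,0.0017,0,0,0,0],[0,0.0029,0.0035,0,0,0,0],[0,0.0042,0.0053,0,0,0,0],[0,0.0054,0.0072,0,0,0,0],[0,0.0065,0.0092,0,0,0,0],[0,0.0065,0.0092,0,0,0,0],[0,0.0065,0.0092,0,0,0,0]],
  ],
)

```text
clock: 12.45
eef_pos: [0.6196, 0.0812, 0.0748]
orientation: [0.001, 0.738, 0.675, 0.001]
force: [-0.7, -1.5, 6.8]
finger_gap: 0.0142
grasp_force: 39.3
```

```bash
python3 arc.py 0.05 8
```

```text
th 2.6410636922006585 r 0.04455844122876359 pushback 1.247386658410683 radial -1.070855400391933 fz 6.797306988137986 z 0.07481870146256411 gap 0.014248699313501907
2.69 [0.001 0.002]
2.74 [0.002 0.004]
2.79 [0.0028 0.0061]
2.84 [0.0035 0.0083]
2.89 [0.0041 0.0104]
2.94 [0.0046 0.0126]
2.99 [0.005  0.0148]
3.04 [0.0053 0.0171]
```

>>> servo_tool(
  plan=[
    [[0,0.001,0.002,0,0,0,0],[0,0.002,0.004,0,0,0,0],[0,0.0028,0.0061,0,0,0,0],[0,0.0035,0.0083,0,0,0,0],[0,0.0035,0.0083,0,0,0,0],[0,0.0035,0.0083,0,0,0,0]],
  ],
)

```text
clock: 13.05
eef_pos: [0.6275, 0.0837, 0.0748]
orientation: [0.001, 0.738, 0.675, 0.001]
force: [-2.5, -1.8, 8.4]
finger_gap: 0.0148
grasp_force: 39.5
```

```bash
python3 arc.py 0.05 8
```

```text
th 2.828112490707298 r 0.0445097547708708 pushback 2.8023256986761798 radial -1.2158648529132765 fz 8.375816205283295 z 0.07482157226221398 gap 0.01477858171050974
2.88 [0.0006 0.0022]
2.93 [0.0012 0.0043]
2.98 [0.0016 0.0066]
3.03 [0.0019 0.0088]
3.08 [0.0021 0.011 ]
3.13 [0.0022 0.0133]
3.18 [0.0022 0.0155]
3.23 [0.002  0.0178]
```

>>> servo_tool(
  plan=[
    [[0,0.0006,0.0022,0,0,0,0],[0,0.0012,0.0043,0,0,0,0],[0,0.0016,0.0066,0,0,0,0],[0,0.0016,0.0066,0,0,0,0],[0,0.0016,0.0066,0,0,0,0]],
  ],
)

```text
clock: 13.55
eef_pos: [0.6336, 0.0847, 0.0748]
orientation: [0.0, 0.738, 0.675, 0.0]
force: [-4.6, -2.2, 9.9]
finger_gap: 0.0147
grasp_force: 39.6
```

```bash
python3 arc.py 0.05 6
```

```text
th 2.9670631951549615 r 0.04453022708444246 pushback 4.773544249344803 radial -1.827168326615986 fz 9.926106395590844 z 0.07481835593745662 gap 0.014677867366802216
3.02 [0.0003 0.0022]
3.07 [0.0006 0.0045]
3.12 [0.0007 0.0067]
3.17 [0.0007 0.009 ]
3.22 [0.0006 0.0112]
3.27 [0.0003 0.0134]
```

>>> servo_tool(
  plan=[
    [[0,0.0003,0.0022,0,0,0,0],[0,0.0006,0.0045,0,0,0,0],[0,0.0007,0.0067,0,0,0,0],[0,0.0007,0.0067,0,0,0,0],[0,0.0007,0.0067,0,0,0,0]],
  ],
)

```text
clock: 14.05
eef_pos: [0.6393, 0.0848, 0.0748]
orientation: [-0.0, 0.738, 0.675, -0.001]
force: [-7.6, -1.4, 11.7]
finger_gap: 0.0144
grasp_force: 39.9
```

```bash
python3 arc.py 0.05 6
```

```text
th 3.095249179229747 r 0.04448126312616171 pushback 7.523657221306967 radial -1.6768868988434087 fz 11.68133031821848 z 0.07481384091976727 gap 0.014356421914981087
3.15 [0.0001 0.0022]
3.2 [-0.      0.0045]
3.25 [-0.0002  0.0067]
3.3 [-0.0005  0.009 ]
3.35 [-0.0009  0.0112]
3.4 [-0.0014  0.0134]
```

>>> servo_tool(
  plan=[
    [[0,0.0001,0.0022,0,0,0,0],[0,0.0001,0.0035,0,0,0,0],[0,0.0001,0.0035,0,0,0,0],[0,0.0001,0.0035,0,0,0,0]],
  ],
)

```text
clock: 14.45
eef_pos: [0.6421, 0.0846, 0.0748]
orientation: [-0.001, 0.738, 0.675, -0.001]
force: [-9.2, -2.1, 13.8]
finger_gap: 0.0147
grasp_force: 40.1
```

```bash
python3 arc.py 0.05 3
```

```text
th 3.157398990417091 r 0.04445144793264162 pushback 8.977507849968713 radial -3.0340257393121353 fz 13.814411983500072 z 0.07478229549777568 gap 0.01465961919885196
3.21 [-0.0001  0.0022]
3.26 [-0.0003  0.0045]
3.31 [-0.0006  0.0067]
```

>>> servo_tool(
  plan=[
    [[0,0,0.0008,0,0,0,0],[0,-0.0001,0.0018,0,0,0,0],[0,-0.0001,0.0018,0,0,0,0],[0,-0.0001,0.0018,0,0,0,0]],
  ],
)

```text
clock: 14.85
eef_pos: [0.6432, 0.0845, 0.0747]
orientation: [-0.002, 0.738, 0.675, -0.002]
force: [-10.8, -1.9, 14.5]
finger_gap: 0.0147
grasp_force: 40.2
```

```bash
python3 arc.py 0.05 1
```

```text
th 3.183263386432049 r 0.04448081236389856 pushback 10.49226147990821 radial -3.3039003659285786 fz 14.539930941310157 z 0.07474835735654373 gap 0.014659575663662053
3.23 [-0.0001  0.0022]
```

>>> servo_tool(
  plan=[
    [[0,0,-0.001,0,0,0,0],[0,0,-0.002,0,0,0,0],[0,0,-0.002,0,0,0,0]],
  ],
)

```text
clock: 15.15
eef_pos: [0.6429, 0.0844, 0.0748]
orientation: [-0.0, 0.738, 0.675, -0.0]
force: [-5.5, -1.8, 10.7]
finger_gap: 0.0148
grasp_force: 39.8
```

```bash
python3 arc.py 0.05 1
```

```text
th 3.1753179411447716 r 0.04442948977312587 pushback 5.259139791534892 radial -2.483639787430229 fz 10.662844807365628 z 0.07482262660526723 gap 0.01481735761035367
3.23 [-0.0001  0.0022]
```

>>> servo_tool(
  plan=[
    [[0,0,-0.0017,0,0,0,0],[0,0,-0.0017,0,0,0,0],[55,0,-0.0017,0,0,0,0],[55,0,-0.0017,0,0,0,0],[55,0,-0.0017,0,0,0,0],[55,0,-0.0017,0,0,0,0],[55,0,-0.0017,-0.03,0,0,0],[55,0,-0.0017,-0.075,0,0,0],[55,0,-0.0017,-0.12,0,0,0],[55,-0.04,-0.03,-0.165,0,0,0]],
  ],
)

```text
clock: 16.15
eef_pos: [0.62, 0.063, 0.2288]
orientation: [0.001, 0.735, 0.678, 0.002]
force: [0.9, -1.0, 0.3]
finger_gap: 0.0471
grasp_force: 0.0
```

>>> servo_tool(
  plan=[
    [[55,-0.03,-0.03,-0.02,0,0,0],[55,-0.03,-0.03,-0.02,0,0,0],[55,-0.03,-0.03,-0.02,0,0,0]],
  ],
)

```text
clock: 16.45
eef_pos: [0.5854, 0.0301, 0.2476]
orientation: [-0.0, 0.738, 0.675, 0.001]
force: [0.5, 1.2, -0.1]
finger_gap: 0.0471
grasp_force: 0.0
```

Run:
```python
from workcell import arm
from h import *
import cv2
s=arm.read_state();c=arm.read_camera('wrist')
T=np.eye(4);T[:3,:3]=tool(s).as_matrix();T[:3,3]=s['eef_pos'];c['pose']=T@c['mount'];pickle.dump(c,open('w3.pkl','wb'))
print(s['eef_pos'],s['clock'],s['force']);cv2.imwrite('pics/w3.png',c['image'][:,:,::-1])
```

```text
[0.58536795 0.0300569  0.24760847] 16.45 [ 0.50763798  1.22664655 -0.08582682]
```

View pics/w3.png

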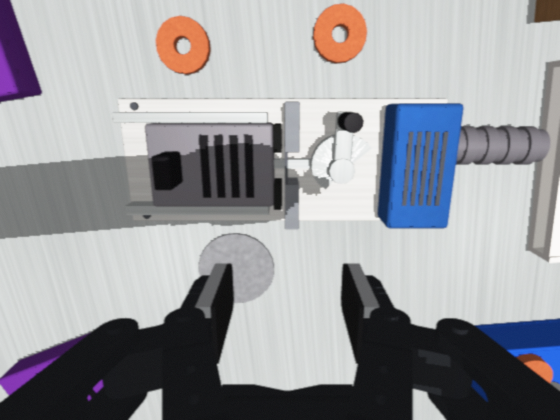

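The crank now points to +y, with the knob at (350,122) and the hub at (341,170). The cassette is tight on the pads at column 276, and the wheels and disc haven't moved. I'm handing in.

```bash
python3 -c "
from workcell import arm
print(arm.finish_job())"
```

```text
the job is handed in; nothing more can be done
None
```

The cassette is against the gasket with its pin in the cam; I turned the knob clockwise to about 3.18 rad, stopped at 10.5 N push back, let go and handed the job in at about 16.5 s; bystanders in the final view look unmoved.

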